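Mesh the drive sprocket onto the tiller gearbox shaft and hold it down

ROBOT

A 6-joint arm with a two-finger parallel gripper is mounted at the origin on a cart in front of the work surface, level with it; the furniture and walls round the work are solid. World frame = base frame: x ahead of the robot, y to its left, z up, the work surface at z = 0. Lengths are in mm, angles in rad, forces in N, time in s.
With the tool pointing down it reaches from about 350 to 775 mm from the base axis. Payload 7.3 kg.
Tool frame: the origin (TCP) lies midway between the tips of the shut fingers; the grasp point (between the pads) lies 19 mm behind it; z points along the fingers, y is the line along which they close (so a half turn about z gives the same grasp; the last joint's range is limited). The gripper opens to 92 mm and grips with 3 to 60 N. Pads are 19 mm wide; open, the fingers measure 130 mm over their backs; the gripper's body (75 mm by 190 mm) begins 47 mm behind the grasp point.
Start: joints at [1.114, 0.342, 1.524, -0, 1.275, -0.146], TCP at [160.541, 499.871, 226.741] pointing down, gripper open.
Joint ranges: [-2.53, 2.53], [-0.77, 2.02], [0.04, 2.7], [-1, 4.14], [0.28, 2.66], [-3.11, 3.11]. Speed limits (rad/s): [2.57, 2.57, 3.14, 3.14, 3.14, 3.14].

INTERFACE

Orientations are given as [roll, pitch, yaw] about the fixed x, y, z axes, in that order (R = Rz(yaw) Ry(pitch) Rx(roll)).
In Python, from plant import monitor, optics, workorder gives the robot as it stands. The module is installed in compiled form; this text tells all that it offers.
- The arm moves only by the tool servo_tool, never from a script. Its arguments are lists of equal length, an entry for each row: "linear": the shift along the tool's x, y, z as a fraction of full scale, a list of three; "spin": the turn about the tool's z as a fraction of full scale. In form: {"linear": [[dx, dy, dz], ...], "spin": [spin, ...]}. A call has exactly 8 rows; each row shifts and turns the commanded pose from where the row before left it, along the tool's axes as they then stand; what a row does not reach is not made up. Full scale, the value 1, is 200 mm for a shift and 90 degrees for a turn. A row lasts 1/8 s, in which the tool goes at most 62.5 mm and 10.7 degrees, less where a joint would pass 70% of its speed; a pose out of reach is approached as far as the arm can. A call with a number of a shift or a turn outside -1 to 1 is refused whole. A call with a gripper value outside its range is refused whole. "hand" is the opening, from -1 (shut) to 1 (fully open), set as the call begins (left out, the last holds). The fingers move at their own pace and stop on an object; the grip force is fixed at half the most. Time passes only in rows, so rows that do not move let the fingers close, or fill a call up. It gives the time, the measured TCP pose, the force, the opening and the grip force at its end, in the units of the state.
- monitor.get_obs(): the state, without advancing time (a new reading comes with each control period).
- optics.capture(name): name is "scene" or "top" or "wrist"; returns a dict with "frame" (480x640x3 uint8, blue, green, red), "K" (3x3 intrinsics, pixels), "world_to_cam" (4x4, takes a point from world to camera coordinates). Camera axes: x right, y down, z forward; pixel columns grow to the right and rows downward; lengths in mm; the calibration is good to about 2 mm. A picture is of the moment at which its call begins. There is no depth.
- workorder.close_job(): hands the job in; it is judged then, once.
The state is a dict: "time": time; "joint_positions": joint angles; "dq": joint speeds; "tau": joint torques, N m; "tool_pos": TCP position; "tcp_rot": TCP orientation; "contact_force": force on the tool from outside, world axes, zero at the start; "moment": the same for the moment, N m; "grip_width": finger opening in mm; "finger_force": force on a finger pad.
Only numpy, scipy, OpenCV 4.12 (cv2) and the standard library are available. Lean on these libraries where they do the work, as an engineer would, in place of code of your own. Each camera call takes 0.05 s, during which the arm holds its last target. There are 200 camera calls.

TASK

The tiller gearbox stands on the bench with a protective cap over its upright output shaft: twist the cap anticlockwise to free its bayonet, lift it off and stand it upright, open end down, on the worktop. Then take the sprocket with the splined bore (leave the plain-bored one where it lies), turn it, hub up, until its splines mesh with the shaft's, and slide it fully home against the sprung thrust collar. Finish still holding it there, gripped and pressed right down, so that a mate can snap the retaining clip into its groove.

Things in the scene. Friction and masses are not known exactly. Their poses are not given: they have to be found in the camera images.
- gearbox: grey cast tiller gearbox, 140 x 138 mm, bolted down. Origin: centre of its underside on the worktop, z up; the upright output shaft and cap lie on this z axis. Its +x side has a level input stub reaching 96 mm from the axis at 46 mm height. Flat boss, top at z = 92 mm, carries the bayonet neck: 48 mm across, top at z = 106 mm, three outward lugs 36 degrees wide.
- shaft_tip (a point): centre of the top end of the upright output shaft, 158 mm above the gearbox's underside; turns with the shaft. Six splines 7 mm wide, 35 mm across over them, 27 mm at their roots, 60 degrees apart, one along this x axis; top 6 mm tapered. Stiff to turn (0.4 N m). Clip groove 6 to 8 mm below the tip. The cap hides it at first.
- thrust_collar (a joint): travel (m) of the sprung ring, 41 mm across, round the foot of the shaft: 0 = up, its top 8 mm above the neck; 0.008 = level with the neck's top, where a sprocket stops, fully home. Takes 5 N to start and 13 N at the stop, sprocket's weight included; let go, it lifts the sprocket again.
- shaft_cap: black bayonet cap, 80 g, 75 mm high, origin at the centre of its open lower rim, z up. Skirt 70 mm across, 22 mm high; above it a ribbed grip 50 mm across. Turned 0 to 0.2 rad from the gearbox at first; lifts only after an anticlockwise turn (from above) to 0.65 to 1.1 rad from the gearbox (stop near 1.18); clears the shaft 70 mm up. Bare worktop for it: near x 0.69, y -0.14.
- splined_sprocket: dark steel chain sprocket, 320 g, lying hub up at left or right. Origin: centre of its underside, z up. 25-tooth plate 110 mm across, 8 mm thick; round hub 54 mm across, top at 42 mm. Through bore with six spline slots 60 degrees apart, one along its x axis, chamfered ends, 1 mm play on the shaft. Fully home, its origin is 52 mm below shaft_tip.
- plain_sprocket: the other dark steel sprocket, lying hub up, not to be moved: 30-tooth plate 130 mm across, hub 48 mm across and 34 mm high, plain round 29 mm bore with one keyway. Origin: centre of its underside.
Not all that is in view belongs to the job. There is more than one size of the shaft_cap; the job needs the larger.

How it is judged:
By the outcome, as a careful person would: the job done as asked, in the order asked, and still so for the second after the job is handed in, while the arm keeps its last pose, push and grip.
It also fails if it takes over 64 s, if anything falls off the work surface, if the arm or the gripper's body presses on something with over 40 N, if the wrist force passes 120 N, or if a joint passes its speed limit or range.

## Working session

There is one attempt and no reset: what is moved stays moved. The work goes in short steps, Python scripts to look and compute and a tool call to move; the robot and the scene stay as the last step left them, time stands still between calls to the robot, and variables do not carry over. Pictures are saved under pics/ and viewed, at most 10 in all, crops included, and the job is handed in when it is done.

Besides the shell and the picture viewer there is one more tool, called in YAML: its name, and indented under it one key for each argument. servo_tool: Moves the arm, as the interface text tells. Shift numbers are shares of 200 mm and turn numbers shares of 90 degrees, none past 1 either way. Its arguments: {"type":"object","properties":{"linear":{"type":"array","items":{"type":"array","items":{"type":"number","minimum":-1,"maximum":1}}},"spin":{"type":"array","items":{"type":"number","minimum":-1,"maximum":1}},"hand":{"type":"number"}},"required":["linear","spin"]}

```bash
mkdir -p pics
cat > h.py <<'E'
import numpy as np, cv2
from plant import monitor, optics, workorder
def cap(n,save=None):
    d=optics.capture(n)
    d={'f':d['frame'],'K':np.array(d['K']),'T':np.array(d['world_to_cam'])}
    if save:
        cv2.imwrite('pics/'+save+'.png',d['f']); np.savez('pics/'+save+'.npz',**d)
    return d
def load(s): return dict(np.load('pics/'+s+'.npz'))
def ray(d,u,v):
    R,t=d['T'][:3,:3],d['T'][:3,3]; c=-R.T@t
    w=R.T@np.linalg.solve(d['K'],[u,v,1]); return c,w/np.linalg.norm(w)
def plane(d,u,v,z):
    c,w=ray(d,u,v); return c+w*(z-c[2])/w[2]
def proj(d,p):
    q=d['K']@(d['T'][:3,:3]@np.array(p,float)+d['T'][:3,3]); return q[:2]/q[2]
def tri(*a):
    A=0;b=0
    for d,u,v in a:
        c,w=ray(d,u,v); P=np.eye(3)-np.outer(w,w); A=A+P; b=b+P@c
    x=np.linalg.solve(A,b)
    return x,[np.linalg.norm(proj(d,x)-[u,v]) for d,u,v in a]
E
python3 - <<'E'
from h import *
for n in ('top','scene','wrist'): 
    d=cap(n,n+'0'); print(n,d['K'][0,0],ray(d,320,240))
o=monitor.get_obs(); print(o)
a=[cv2.imread(f'pics/{n}0.png') for n in('top','scene')]
E
```

```text
top 436.3636191832477 (array([ 468.85257398,   15.53450628, 1013.78195086]), array([ 0.06180671, -0.01904448, -0.99790643]))
scene 486.0965323443772 (array([-176.02863097, -754.66449266,  682.05599811]), array([ 0.59979799,  0.63363672, -0.48861732]))
wrist 371.7899455578722 (array([ 80.94652944, 525.3854027 , 384.33776438]), array([ 0.3031178 , -0.10003203, -0.94768834]))
{'time': 0.15, 'joint_positions': array([ 1.11399345e+00,  3.42541778e-01,  1.52475931e+00, -1.99809689e-05,
        1.27542623e+00, -1.46021899e-01]), 'dq': array([-0.0003148 , -0.00203764, -0.00288211, -0.001419  , -0.0002123 ,
        0.00171237]), 'tau': array([ 7.06086066e-04, -4.31471443e+01, -2.44350797e+01,  7.16129271e-02,
        5.38632413e-02, -7.09612686e-05]), 'tool_pos': array([160.40941114, 499.58191625, 226.22883639]), 'tcp_rot': array([-3.14046729e+00, -1.46191628e-04,  2.83081742e+00]), 'contact_force': array([-0.50315592, -0.21986472,  0.86120409]), 'moment': array([0.00133529, 0.00832453, 0.04322495]), 'finger_force': 0.0, 'grip_width': 91.97598147034395}
```

View pics/top0.png

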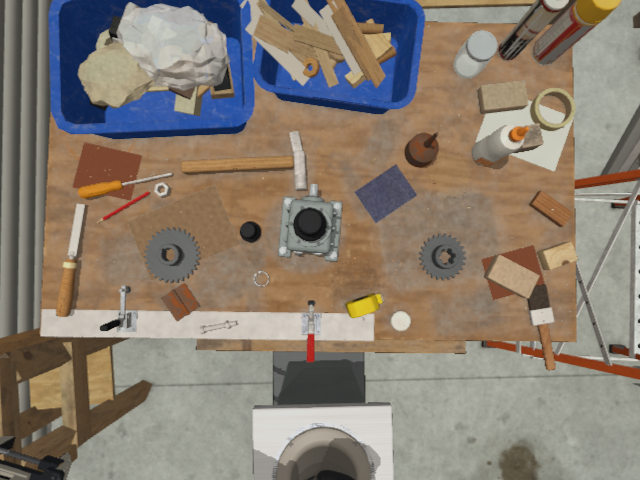

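View pics/scene0.png

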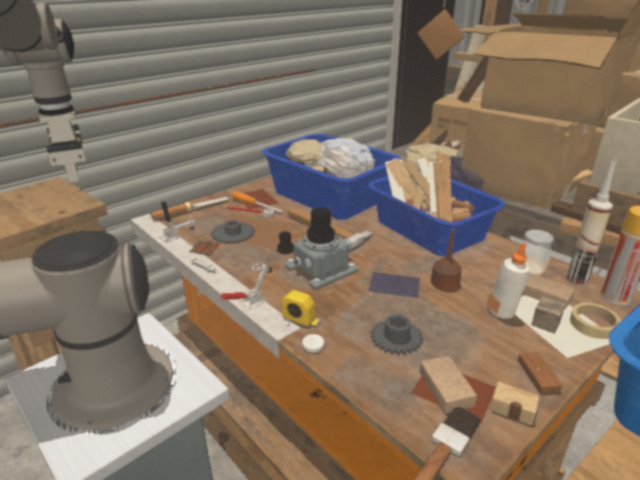

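The right sprocket at (442,257) is smaller and shows slots. The left one at (172,255) is larger with a round bore. The black caps are at (310,222) on the gearbox and the small one at (250,231). I'll check these in one enlarged crop.

Run:
```python
from h import *
d=load('top0'); s=load('scene0')
def crop(f,u,v,r=36,S=390): return cv2.resize(f[v-r:v+r,u-r:u+r],(S,S//1),interpolation=cv2.INTER_CUBIC)
a=[crop(d['f'],442,257),crop(d['f'],172,255)]
b=[crop(d['f'],308,218,50),crop(s['f'],320,235,50)]
im=cv2.resize(np.vstack([np.hstack(a),np.hstack(b)]),(600,600))
cv2.imwrite('pics/c1.png',im)
def blobs(d,lo,hi,box,n):
    f=d['f'].astype(int); g=f.max(2); sat=f.max(2)-f.min(2)
    m=((g<=hi)&(g>=lo)&(sat<25)).astype(np.uint8)
    mm=np.zeros_like(m); x0,y0,x1,y1=box; mm[y0:y1,x0:x1]=m[y0:y1,x0:x1]
    k,l,st,c=cv2.connectedComponentsWithStats(mm)
    for i in np.argsort(-st[1:,4])[:2]+1:
        print(n,st[i],c[i].round(1))
blobs(d,0,45,(270,190,350,270),'captop'); blobs(d,0,45,(235,215,265,245),'small')
blobs(d,40,110,(410,225,475,290),'R'); blobs(d,40,110,(140,220,205,290),'L')
blobs(s,0,45,(295,195,345,245),'cap s'); blobs(s,0,100,(365,305,430,360),'R s')
for u,v,z in((442,257,0),(442,257,8),(442,257,42),(172,255,8),(310,222,167)): print(u,v,z,plane(d,u,v,z).round())
print(d['f'][222,310],d['f'][257,425],s['f'][325,398])
```

```text
captop [294 208  32  33 486] [309.7 226.7]
small [240 222  21  20 182] [252.2 232.8]
small [242 226   1   1   1] [242. 226.]
R [ 419  234   47   46 1439] [441.8 256.5]
L [ 144  227   56   56 1986] [171.5 254.1]
cap s [316 218   2   1   2] [316.5 218. ]
cap s [324 224   1   1   1] [324. 224.]
R s [ 372  316   51   38 1163] [397.6 335.5]
R s [415 336   2   2   3] [415.3 336.3]
442 257 0 [ 487. -288.    0.]
442 257 8 [ 487. -286.    8.]
442 257 42 [ 486. -275.   42.]
172 255 8 [502. 336.   8.]
310 222 167 [557.  18. 167.]
[48 47 47] [102 104 103] [71 74 78]
```

View pics/c1.png

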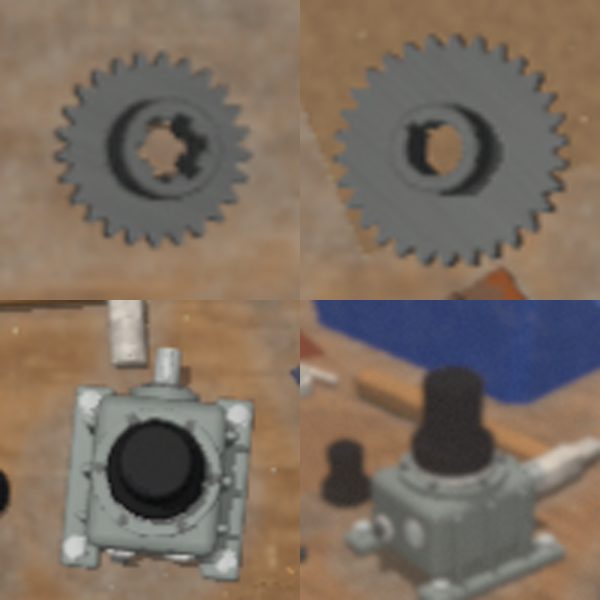

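The crop confirms it. The sprocket at top px (442,257) has a slotted bore and 25 teeth, so it is the splined one. The one at (172,255) has a plain bore with a keyway and stays put. The cap on the gearbox at (310,222) is the larger; the one at (250,231) is a smaller loose cap. Next I'll triangulate the cap and the sprocket hub from both views.

Run:
```python
from h import *
d=load('top0'); s=load('scene0')
def big(m,box):
    x0,y0,x1,y1=box; mm=np.zeros(m.shape,np.uint8); mm[y0:y1,x0:x1]=m[y0:y1,x0:x1]
    c=max(cv2.findContours(mm,cv2.RETR_EXTERNAL,cv2.CHAIN_APPROX_NONE)[0],key=cv2.contourArea); return c
g=d['f'].max(2); gs=s['f'].max(2)
face=big((g>=42)&(g<=58),(285,200,335,245)); e=cv2.fitEllipse(cv2.convexHull(face)); print('top face',e)
all_=big((g<60),(285,195,335,250)); print('whole',cv2.boundingRect(all_),cv2.fitEllipse(cv2.convexHull(all_)))
cs=big(gs<75,(295,195,348,245)); print('scene cap',cv2.boundingRect(cs)); 
p=cs[:,0]; 
for v in range(205,246,3):
    q=p[p[:,1]==v,0]; print(v,q.min() if len(q) else None,q.max() if len(q) else None,end='; ')
# right sprocket hub
print()
for z in (0,8,42): print(z,plane(d,441.8,256.5,z).round(1),proj(s,plane(d,441.8,256.5,z)).round(1))
for n,u,v in (('can',422,150),('spout',430,135),('blue',385,193),('tape',365,305),('puck',400,321),('stub',314,186)): print(n,plane(d,u,v,0).round())
for z in (140,150,160,167,175): print(z,plane(d,*e[0],z).round(1),proj(s,plane(d,*e[0],z)).round(1))
```

```text
top face ((309.3498229980469, 221.1747283935547), (21.62606430053711, 21.876298904418945), 154.01223754882812)
whole (293, 208, 34, 33) ((309.6168212890625, 224.3390655517578), (32.52537155151367, 33.18557357788086), 118.1765365600586)
scene cap (308, 207, 26, 36)
205 None None; 208 315 325; 211 312 329; 214 312 330; 217 312 330; 220 312 329; 223 311 329; 226 311 329; 229 309 332; 232 308 333; 235 308 333; 238 309 333; 241 312 329; 244 None None; 
0 [ 488.3 -287.6    0. ] [396.7 337.3]
8 [ 488.1 -285.2    8. ] [396.1 333.8]
42 [ 487.5 -275.    42. ] [393.2 319. ]
can [ 741. -249.    0.]
spout [ 776. -269.    0.]
blue [ 640. -158.    0.]
tape [ 379. -105.    0.]
puck [ 341. -186.    0.]
stub [659.   8.   0.]
140 [561.2  19.6 140. ] [321.2 219.9]
150 [560.2  19.5 150. ] [320.9 216.4]
160 [559.1  19.5 160. ] [320.6 212.9]
167 [558.4  19.5 167. ] [320.4 210.4]
175 [557.5  19.4 175. ] [320.1 207.5]
```

```bash
cat >> h.py <<'E'
def plan(x,y,z,yaw_deg,n,start=None):
    "rows from the measured (or given x,y,z,yaw_deg) pose to the target, in tool axes"
    o=monitor.get_obs(); p=np.array(o['tool_pos'],float); w=np.degrees(o['tcp_rot'][2])
    if start is not None: p,w=np.array(start[:3],float),start[3]
    t=np.array([x,y,z],float); D=(yaw_deg-w+180)%360-180; st=(t-p)/n; L=[];S=[]
    for i in range(n):
        a=np.radians(w+D*i/n); c,s=np.cos(a),np.sin(a)
        L.append([round(float(v),3) for v in (np.array([c*st[0]+s*st[1],s*st[0]-c*st[1],-st[2]])/200)]); S.append(round(-D/n/90,3))
    print('t',o['time'],p.round(1),round(w,1)); print(L,S)
E
python3 - <<'E'
from h import *
plan(558,19,226,70,16)
E
```

```text
t 0.15 [160.4 499.6 226.2] 162.2
[[-0.164, -0.105, 0.0], [-0.174, -0.088, 0.0], [-0.182, -0.07, 0.0], [-0.188, -0.051, 0.0], [-0.192, -0.032, 0.0], [-0.194, -0.013, 0.0], [-0.195, 0.007, 0.0], [-0.193, 0.026, 0.0], [-0.19, 0.046, 0.0], [-0.184, 0.064, 0.0], [-0.177, 0.082, 0.0], [-0.167, 0.1, 0.0], [-0.157, 0.116, 0.0], [-0.144, 0.131, 0.0], [-0.13, 0.145, 0.0], [-0.115, 0.157, 0.0]] [np.float64(0.064), np.float64(0.064), np.float64(0.064), np.float64(0.064), np.float64(0.064), np.float64(0.064), np.float64(0.064), np.float64(0.064), np.float64(0.064), np.float64(0.064), np.float64(0.064), np.float64(0.064), np.float64(0.064), np.float64(0.064), np.float64(0.064), np.float64(0.064)]
```

servo_tool:
  linear:
    - [-0.164,-0.105,0]
    - [-0.174,-0.088,0]
    - [-0.182,-0.07,0]
    - [-0.188,-0.051,0]
    - [-0.192,-0.032,0]
    - [-0.194,-0.013,0]
    - [-0.195,0.007,0]
    - [-0.193,0.026,0]
  spin: [0.064,0.064,0.064,0.064,0.064,0.064,0.064,0.064]
  hand: 1

```text
time: 1.15
tool_pos: [359.9, 258.7, 226.6]
tcp_rot: [-3.141, -0.0, 2.023]
contact_force: [0.2, 0.0, 0.4]
grip_width: 91.6
finger_force: 0.0
```

servo_tool:
  linear:
    - [-0.19,0.046,0]
    - [-0.184,0.064,0]
    - [-0.177,0.082,0]
    - [-0.167,0.1,0]
    - [-0.157,0.116,0]
    - [-0.144,0.131,0]
    - [-0.13,0.145,0]
    - [-0.115,0.157,0]
  spin: [0.064,0.064,0.064,0.064,0.064,0.064,0.064,0.064]

```text
time: 2.15
tool_pos: [558.7, 18.5, 226.4]
tcp_rot: [-3.141, -0.0, 1.219]
contact_force: [0.7, 1.2, 0.4]
grip_width: 91.7
finger_force: 0.0
```

Run:
```python
from h import *
o=monitor.get_obs(); print(o['time'],o['tool_pos'],np.degrees(o['tcp_rot']))
d=cap('wrist','w1'); print(ray(d,320,240), proj(d,[558,19.5,166]))
```

```text
2.15 [558.69026739  18.46002235 226.40997271] [-1.79965046e+02 -1.02217169e-03  6.98337315e+01]
(array([587.31109037,  96.82504208, 384.60875421]), array([-0.11196878, -0.30091757, -0.94705417])) [319.14125219 252.93782757]
```

View pics/w1.png

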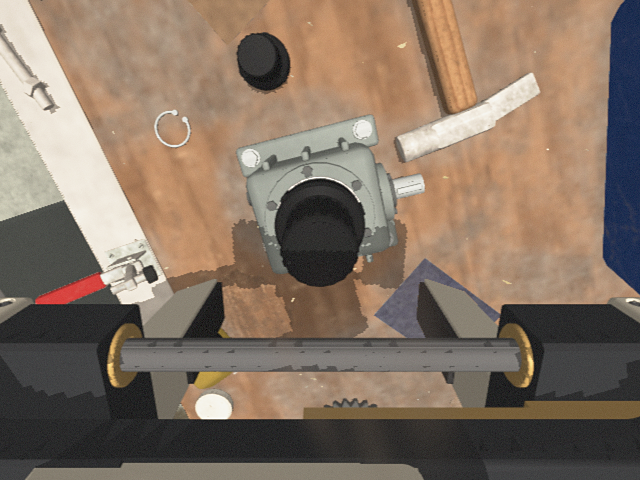

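The wrist view shows the cap's top face near (319,248), between the open fingers at (200,320) and (440,320). I'll refine by triangulating it.

Run:
```python
from h import *
d=load('w1'); t=load('top0'); s=load('scene0')
g=d['f'].max(2); print(g[200:290:5,319])
m=(g<70).astype(np.uint8); m[:170]=0;m[292:]=0;m[:,:260]=0;m[:,375:]=0
c=max(cv2.findContours(m,0,1)[0],key=cv2.contourArea); 
mm=np.zeros_like(m); cv2.drawContours(mm,[c],-1,1,-1)
for v in range(180,290,8):
    q=np.flatnonzero(mm[v]); print(v,q.min(),q.max(),end='; ')
print()
vb=np.flatnonzero(mm[:,319]).max(); print('bottom',vb)
for r in (24,25):
  ps=[proj(d,plane(d,319,vb,z)) for z in (160,)]
# near grip top edge bottom -> top circle lowest; centre estimate for z
for z in (160,164,167,170):
    P=np.array([proj(d,[558.4+25*np.cos(a),19.5+25*np.sin(a),z]) for a in np.linspace(0,6.28,60)]); print(z,P.min(0).round(1),P.max(0).round(1),P.mean(0).round(1))
print(tri((t,309.35,221.2),(s,320.5,211.5)))
```

```text
[35 24 34 43 47 44 50 51 49 51 46 32 38 31 33 34 34 35]
180 308 329; 188 293 346; 196 283 353; 204 281 360; 212 277 363; 220 275 363; 228 275 365; 236 276 363; 244 279 359; 252 280 357; 260 283 356; 268 287 352; 276 293 345; 284 307 333; 
bottom 286
160 [280.9 211.8] [358.7 284.8] [320.4 248.7]
164 [280.2 213.4] [359.3 287.5] [320.4 250.8]
167 [279.7 214.6] [359.7 289.5] [320.4 252.5]
170 [279.2 215.9] [360.2 291.6] [320.4 254.2]
(array([558.70252115,  19.43796802, 163.92234855]), [np.float64(0.03100654673364552), np.float64(0.02487867394015754)])
```

servo_tool:
  linear:
    - [0.004,-0.002,0.065]
    - [0,0,0.065]
    - [0,0,0.065]
    - [0,0,0.065]
    - [0,0,0.065]
    - [0,0,0.065]
    - [0,0,0.065]
    - [0,0,0.065]
  spin: [0,0,0,0,0,0,0,0]

```text
time: 3.2
tool_pos: [558.0, 20.4, 121.8]
tcp_rot: [-3.142, -0.0, 1.222]
contact_force: [-0.0, 0.5, -0.0]
grip_width: 92.2
finger_force: 0.0
```

servo_tool:
  linear:
    - [0,0,0]
    - [0,0,0]
    - [0,0,0]
    - [0,0,0]
    - [0,0,0]
    - [0,0,0]
    - [0,0,0]
    - [0,0,0]
  spin: [0,0,0,0,0,0,0,0]
  hand: -1

```text
time: 4.2
tool_pos: [558.2, 20.4, 123.0]
tcp_rot: [3.141, -0.0, 1.222]
contact_force: [-0.1, -0.6, 3.2]
grip_width: 49.5
finger_force: 30.0
```

servo_tool:
  linear:
    - [0,0,0]
    - [0,0,0]
    - [0,0,0]
    - [0,0,0]
    - [0,0,0]
    - [0,0,0]
    - [0,0,0]
    - [0,0,0]
  spin: [-0.08,-0.08,-0.08,-0.08,-0.08,-0.08,-0.02,0]

```text
time: 5.2
tool_pos: [558.3, 20.4, 123.0]
tcp_rot: [3.141, 0.0, 2.006]
contact_force: [0.3, -0.2, 5.2]
grip_width: 49.5
finger_force: 30.0
```

Run:
```python
from h import *
o=monitor.get_obs(); print(o['contact_force'],o['moment'],o['tcp_rot'],o['grip_width'],o['tool_pos'])
```

```text
[ 0.27732302 -0.16102704  5.16784294] [-0.06161576  0.0483044   0.14379159] [3.14094015e+00 3.15477144e-04 2.00622314e+00] 49.53175681341657 [558.26517495  20.40305898 123.00432949]
```

servo_tool:
  linear:
    - [0,0,-0.02]
    - [0,0,-0.03]
    - [0,0,-0.05]
    - [0,0,0]
    - [0,0,0]
    - [0,0,0]
    - [0,0,0]
    - [0,0,0]
  spin: [0,0,0,0,0,0,0,0]

```text
time: 6.2
tool_pos: [558.0, 20.4, 142.6]
tcp_rot: [-3.141, -0.0, 2.008]
contact_force: [-0.2, 0.2, -0.5]
grip_width: 49.3
finger_force: 30.0
```

Run:
```python
from h import *
plan(708,-122,222,115,8,start=(558.3,20.4,222,115))
d=cap('scene','s1'); cv2.imwrite('pics/s1c.png',cv2.resize(d['f'][150:300,250:410],None,fx=3,fy=3))
```

```text
t 6.2 [558.3  20.4 222. ] 115
[[-0.12, 0.047, -0.0], [-0.12, 0.047, -0.0], [-0.12, 0.047, -0.0], [-0.12, 0.047, -0.0], [-0.12, 0.047, -0.0], [-0.12, 0.047, -0.0], [-0.12, 0.047, -0.0], [-0.12, 0.047, -0.0]] [0.0, 0.0, 0.0, 0.0, 0.0, 0.0, 0.0, 0.0]
```

View pics/s1c.png

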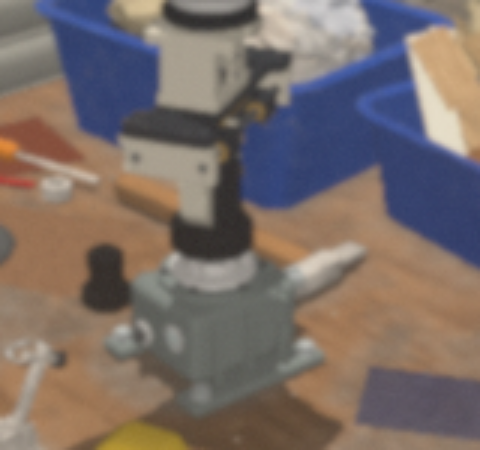

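The cap is free and rising, with the bright neck visible under its rim at (212,270). I'll lift it clear and carry it over.

servo_tool:
  linear:
    - [0,0,-0.04]
    - [0,0,-0.06]
    - [0,0,-0.06]
    - [0,0,-0.06]
    - [0,0,-0.06]
    - [0,0,-0.06]
    - [0,0,-0.03]
    - [0,0,0]
  spin: [0,0,0,0,0,0,0,0]

```text
time: 7.25
tool_pos: [558.2, 20.4, 217.1]
tcp_rot: [3.141, 0.0, 2.008]
contact_force: [-0.3, -0.3, -1.9]
grip_width: 49.4
finger_force: 30.0
```

servo_tool:
  linear:
    - [-0.12,0.047,0]
    - [-0.12,0.047,0]
    - [-0.12,0.047,0]
    - [-0.12,0.047,0]
    - [-0.12,0.047,0]
    - [-0.12,0.047,0]
    - [-0.12,0.047,0]
    - [-0.12,0.047,0]
  spin: [0,0,0,0,0,0,0,0]

```text
time: 8.25
tool_pos: [707.7, -122.2, 215.7]
tcp_rot: [-3.14, -0.001, 2.008]
contact_force: [-1.0, 0.2, -0.1]
grip_width: 49.4
finger_force: 30.0
```

servo_tool:
  linear:
    - [0,0,0.12]
    - [0,0,0.15]
    - [0,0,0.15]
    - [0,0,0.15]
    - [0,0,0.12]
    - [0,0,0.08]
    - [0,0,0.05]
    - [0,0,0]
  spin: [0,0,0,0,0,0,0,0]

```text
time: 9.25
tool_pos: [707.2, -121.7, 52.2]
tcp_rot: [-3.141, -0.001, 2.008]
contact_force: [0.4, -0.7, -1.1]
grip_width: 49.6
finger_force: 30.0
```

servo_tool:
  linear:
    - [0,0,0.03]
    - [0,0,0.03]
    - [0,0,0.02]
    - [0,0,0.01]
    - [0,0,0]
    - [0,0,0]
    - [0,0,0]
    - [0,0,0]
  spin: [0,0,0,0,0,0,0,0]

```text
time: 10.25
tool_pos: [707.5, -121.7, 34.8]
tcp_rot: [3.141, 0.0, 2.008]
contact_force: [-0.7, -0.3, -0.9]
grip_width: 49.6
finger_force: 30.0
```

servo_tool:
  linear:
    - [0,0,0.005]
    - [0,0,0]
    - [0,0,0.005]
    - [0,0,0]
    - [0,0,0]
    - [0,0,0]
    - [0,0,0]
    - [0,0,0]
  spin: [0,0,0,0,0,0,0,0]

```text
time: 11.25
tool_pos: [707.4, -121.7, 32.7]
tcp_rot: [3.142, -0.0, 2.008]
contact_force: [-0.6, 0.7, -1.3]
grip_width: 49.7
finger_force: 30.0
```

servo_tool:
  linear:
    - [0,0,0.005]
    - [0,0,0]
    - [0,0,0.005]
    - [0,0,0]
    - [0,0,0.005]
    - [0,0,0]
    - [0,0,0]
    - [0,0,0]
  spin: [0,0,0,0,0,0,0,0]

```text
time: 12.25
tool_pos: [707.5, -121.7, 31.0]
tcp_rot: [3.141, 0.0, 2.008]
contact_force: [-2.8, 0.7, 7.4]
grip_width: 49.6
finger_force: 30.0
```

servo_tool:
  linear:
    - [0,0,0]
    - [0,0,0]
    - [0,0,0]
    - [0,0,0]
    - [0,0,0]
    - [0,0,-0.05]
    - [0,0,-0.1]
    - [0,0,-0.2]
  spin: [0,0,0,0,0,0,0,0]
  hand: 1

```text
time: 13.25
tool_pos: [706.7, -121.6, 100.2]
tcp_rot: [-3.14, -0.002, 2.008]
contact_force: [0.3, -0.2, -0.5]
grip_width: 92.2
finger_force: 0.0
```

servo_tool:
  linear:
    - [0,0,-0.2]
    - [0,0,-0.2]
    - [0,0,-0.2]
    - [0.24,-0.094,0]
    - [0.24,-0.094,0]
    - [0.24,-0.094,0]
    - [0.24,-0.094,0]
    - [0,0,0]
  spin: [0,0,0,0,0,0,0,0]

```text
time: 14.25
tool_pos: [556.1, 22.7, 222.1]
tcp_rot: [3.14, 0.0, 2.011]
contact_force: [0.1, -0.3, 0.6]
grip_width: 91.7
finger_force: 0.0
```

Run:
```python
from h import *
o=monitor.get_obs(); print(o['time'],o['tool_pos'],np.degrees(o['tcp_rot']))
d=cap('wrist','w2'); print(proj(d,[558.4,20,158]))
t=cap('top','t2')
a=cv2.resize(d['f'][190:310,240:400],(800,600),interpolation=cv2.INTER_CUBIC)
cv2.imwrite('pics/w2c.png',a)
```

```text
14.25 [556.08582221  22.7197472  222.10204283] [1.79903016e+02 2.24385023e-02 1.15210180e+02]
[321.98317027 257.47667791]
```

View pics/w2c.png

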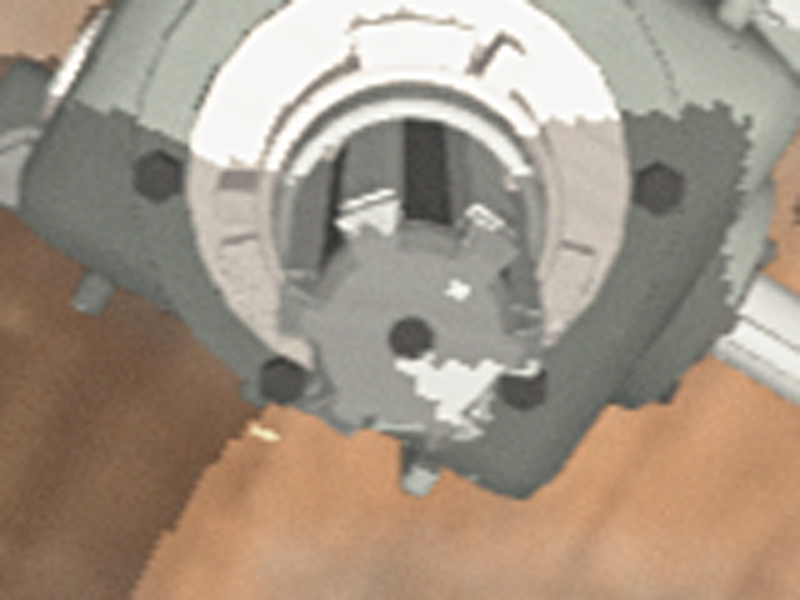

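The shaft tip is centred at px (322.2,257.4), which is 411,337 in the crop. That agrees with the axis at (558.4, 20). Next is the spline angle, from the intensity profile on circles at tip height.

Run:
```python
from h import *
d=load('w2'); g=cv2.cvtColor(d['f'],cv2.COLOR_BGR2GRAY).astype(np.float32)
c=plane(d,322.2,257.4,158); print(c.round(1))
A=np.arange(0,360,5)
for r in (12.5,14,15,16):
    P=np.array([proj(d,[c[0]+r*np.cos(np.radians(a)),c[1]+r*np.sin(np.radians(a)),158]) for a in A]).astype(np.float32)
    v=cv2.remap(g,P[:,0:1],P[:,1:2],cv2.INTER_LINEAR).ravel(); print(r,[int(x) for x in v])
# visually read tooth centres in the crop
for u,v in ((375,235),(493,240),(532,322),(295,303),(338,412),(462,428)):
    q=plane(d,240+u/5,190+v/5,157)-c; a=np.degrees(np.arctan2(q[1],q[0])); print((u,v),round(a,1),round(a%60,1),round(np.hypot(q[0],q[1]),1))
n=96; out=np.zeros((300,300),np.uint8)
xs=np.linspace(-24,24,600)
M=np.array([[proj(d,[c[0]+x,c[1]+y,158]) for x in xs[::4]] for y in xs[::4]],np.float32)
cv2.imwrite('pics/rect.png',cv2.resize(cv2.remap(d['f'],M[...,0],M[...,1],cv2.INTER_LINEAR)[::-1],(600,600),interpolation=cv2.INTER_CUBIC))
```

```text
[558.5  20.1 158. ]
12.5 [108, 177, 157, 156, 160, 147, 125, 125, 128, 129, 133, 135, 132, 154, 159, 161, 160, 155, 142, 142, 139, 141, 141, 145, 141, 152, 160, 160, 161, 159, 146, 140, 143, 140, 135, 137, 139, 148, 160, 157, 157, 150, 130, 123, 123, 121, 124, 122, 128, 150, 160, 159, 157, 137, 122, 170, 178, 181, 172, 170, 171, 153, 155, 166, 221, 200, 146, 175, 178, 183, 148, 117]
14 [78, 160, 144, 142, 148, 142, 144, 111, 128, 136, 119, 113, 110, 130, 159, 156, 158, 150, 140, 138, 141, 144, 143, 142, 141, 159, 162, 159, 158, 160, 143, 135, 135, 128, 123, 125, 132, 145, 160, 156, 150, 160, 188, 192, 163, 111, 125, 130, 122, 135, 153, 154, 149, 139, 150, 161, 146, 126, 108, 102, 112, 136, 141, 146, 164, 188, 154, 177, 148, 120, 102, 81]
15 [81, 128, 171, 146, 135, 134, 140, 118, 143, 119, 120, 117, 112, 118, 153, 151, 155, 144, 136, 118, 118, 123, 127, 125, 123, 188, 200, 154, 153, 150, 121, 110, 99, 94, 122, 116, 129, 134, 144, 142, 143, 175, 196, 189, 97, 90, 114, 140, 129, 124, 130, 128, 124, 155, 169, 166, 167, 161, 110, 94, 105, 138, 122, 137, 182, 192, 153, 140, 134, 119, 85, 80]
16 [80, 107, 206, 160, 136, 136, 141, 129, 137, 116, 121, 117, 122, 129, 152, 150, 152, 145, 131, 125, 82, 81, 98, 104, 119, 220, 215, 156, 170, 158, 73, 64, 80, 106, 133, 122, 136, 141, 143, 139, 138, 178, 199, 137, 69, 80, 90, 118, 134, 130, 137, 136, 141, 161, 169, 165, 163, 161, 107, 80, 103, 113, 116, 117, 127, 151, 146, 117, 119, 120, 89, 81]
(375, 235) 134.0 14.0 14.2
(493, 240) 76.1 16.1 16.4
(532, 322) 31.3 31.3 15.6
(295, 303) -170.9 9.1 15.4
(338, 412) -105.9 14.1 14.4
(462, 428) -37.8 22.2 14.8
```

View pics/rect.png

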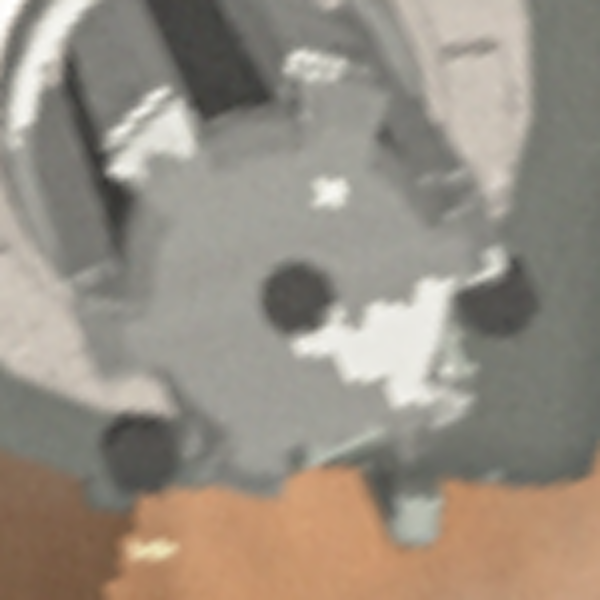

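Teeth appear brighter in the r = 12.5 mm profile, centred near 75.5°, 136°, 195.5° and 254°. That puts the shaft splines at about 15.6° mod 60. Next I'll look at the sprocket.

servo_tool:
  linear:
    - [-0.178,-0.138,0]
    - [-0.178,-0.138,0]
    - [-0.178,-0.138,0]
    - [-0.178,-0.138,0.14]
    - [-0.178,-0.138,0.14]
    - [-0.178,-0.138,0.14]
    - [-0.178,-0.138,0.14]
    - [0,0,0]
  spin: [0,0,0,0,0,0,0,0]

```text
time: 15.35
tool_pos: [487.0, -290.8, 105.6]
tcp_rot: [-3.14, -0.002, 2.002]
contact_force: [0.7, 0.8, 0.2]
grip_width: 91.8
finger_force: 0.0
```

Run:
```python
from h import *
o=monitor.get_obs(); print(o['time'],o['tool_pos'],np.degrees(o['tcp_rot']))
d=cap('wrist','w3'); u,v=proj(d,[488,-285,42]).astype(int); print(u,v)
a=cv2.resize(d['f'][v-75:v+75,u-100:u+100],(800,600),interpolation=cv2.INTER_CUBIC); print(u-100,v-75)
cv2.imwrite('pics/w3c.png',a)
```

```text
15.35 [ 486.98501718 -290.83839609  105.56163111] [-1.79901652e+02 -1.28475540e-01  1.14723063e+02]
326 245
226 170
```

View pics/w3c.png

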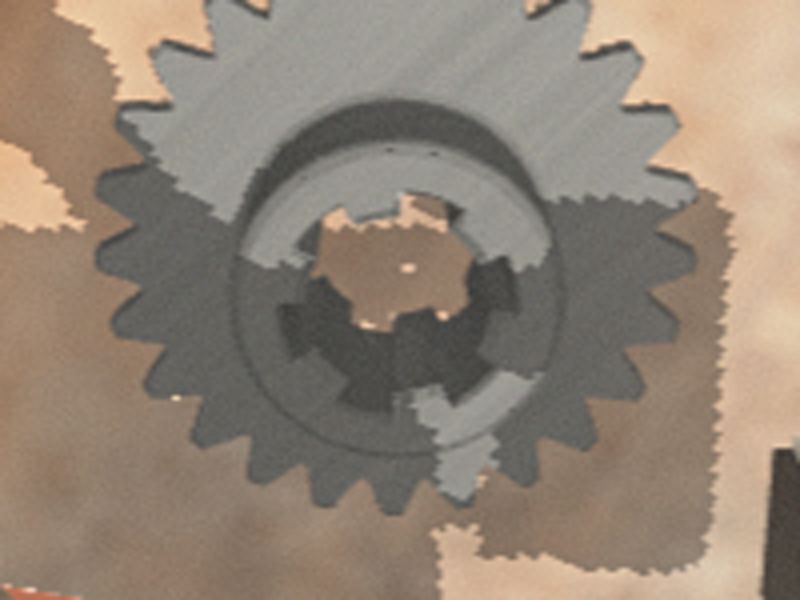

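The hub rim spans crop x 232 to 565 and y about 139 to 455, so its centre is near (398,297). Slots show at about (290,330), (368,400), (460,395) and (505,285).

Run:
```python
from h import *
d=load('w3'); t=load('t2'); g=cv2.cvtColor(d['f'],cv2.COLOR_BGR2GRAY).astype(np.float32)
f=lambda u,v:(226+u/4,170+v/4)
pts=np.array([plane(d,*f(u,v),42)[:2] for u,v in ((232,290),(565,290),(398,455),(395,139),(270,400),(528,400),(285,190),(515,190))])
A=np.c_[2*pts,np.ones(len(pts))]; x=np.linalg.lstsq(A,(pts**2).sum(1),rcond=None)[0]; c=x[:2]; print('c',c.round(1),'r',np.sqrt(x[2]+c@c).round(2), (np.hypot(*(pts-c).T)).round(1))
# height: hub-rim centre seen in top view
T=cv2.resize(t['f'][225:290,410:475],None,fx=1,fy=1)
print('top view of it at z=42',proj(t,[*c,42]).round(1))
for u,v in ((290,332),(368,402),(460,397),(505,285),(435,208),(322,228)):
    q=plane(d,*f(u,v),42)[:2]-c; a=np.degrees(np.arctan2(q[1],q[0])); print((u,v),round(a,1),round(a%60,1),np.hypot(*q).round(1))
Aa=np.arange(0,360,4)
for r in (15,16,17):
    P=np.array([proj(d,[c[0]+r*np.cos(np.radians(a)),c[1]+r*np.sin(np.radians(a)),42]) for a in Aa]).astype(np.float32)
    print(r,cv2.remap(g,P[:,0:1],P[:,1:2],cv2.INTER_LINEAR).ravel().astype(int).tolist())
# plate centre from toothed outline
hs=d['f'].astype(int); m=((hs.max(2)-hs.min(2))<22).astype(np.uint8); m[320:]=0
cc=max(cv2.findContours(m,0,1)[0],key=cv2.contourArea); pc,pr=cv2.minEnclosingCircle(cc); print('plate px',pc,pr,[ (z,plane(d,*pc,z).round(1)[:2]) for z in (0,8)])
```

```text
c [ 487.9 -285.4] r 26.29 [26.5 26.3 26.1 26.9 26.4 26.5 25.8 25.9]
top view of it at z=42 [446.4 256.2]
(290, 332) -140.4 39.6 17.9
(368, 402) -81.7 38.3 17.4
(460, 397) -33.1 26.9 18.6
(505, 285) 36.0 36.0 17.0
(435, 208) 95.6 35.6 16.8
(322, 228) 158.2 38.2 17.5
15 [95, 95, 90, 91, 94, 88, 75, 75, 73, 76, 74, 76, 72, 80, 119, 107, 118, 116, 115, 113, 113, 110, 169, 187, 171, 179, 181, 184, 187, 149, 128, 135, 124, 138, 136, 148, 155, 117, 116, 118, 121, 120, 117, 116, 108, 105, 107, 83, 79, 81, 80, 75, 75, 73, 75, 75, 72, 71, 79, 79, 80, 87, 86, 89, 87, 86, 74, 75, 76, 74, 75, 77, 76, 97, 99, 97, 121, 133, 130, 116, 111, 80, 76, 77, 73, 74, 75, 73, 84, 97]
16 [93, 96, 90, 96, 92, 91, 77, 76, 76, 76, 72, 76, 72, 88, 143, 136, 132, 136, 134, 135, 122, 92, 108, 126, 124, 135, 148, 183, 189, 139, 121, 133, 132, 128, 124, 127, 170, 144, 155, 122, 120, 117, 102, 91, 102, 87, 85, 89, 90, 91, 89, 72, 73, 72, 72, 75, 74, 75, 84, 92, 95, 94, 94, 95, 96, 93, 73, 77, 78, 76, 76, 78, 75, 102, 96, 96, 130, 137, 129, 127, 110, 76, 72, 75, 74, 72, 72, 71, 88, 96]
17 [99, 100, 101, 96, 97, 93, 77, 73, 75, 72, 73, 71, 69, 87, 153, 149, 148, 145, 149, 146, 128, 85, 66, 111, 121, 122, 119, 125, 189, 143, 148, 152, 151, 151, 150, 149, 164, 190, 188, 136, 112, 93, 80, 86, 118, 131, 99, 96, 96, 95, 94, 72, 64, 71, 67, 72, 71, 72, 80, 93, 95, 95, 93, 93, 97, 93, 71, 78, 75, 76, 78, 75, 74, 100, 97, 122, 146, 148, 150, 145, 108, 73, 77, 74, 70, 71, 71, 70, 88, 99]
plate px (585.0, 151.0) 107.54078674316406 [(0, array([ 628.4, -159.8])), (8, array([ 623. , -161.5]))]
```

Slot centres come out at 37.4, 97, 217.6, 276.2 and 336.7°, so the sprocket sits at about 37.0° mod 60. It needs a turn of −21.4° to match the shaft. Its centre is (487.9, −285.4). Grasping now.

servo_tool:
  linear:
    - [0.022,0.015,0.05]
    - [0,0,0.08]
    - [0,0,0.08]
    - [0,0,0.08]
    - [0,0,0.08]
    - [0,0,0.06]
    - [0,0,0.04]
    - [0,0,0]
  spin: [0,0,0,0,0,0,0,0]

```text
time: 16.4
tool_pos: [489.1, -281.7, 13.1]
tcp_rot: [-3.141, -0.001, 2.008]
contact_force: [-0.1, -0.5, -0.3]
grip_width: 91.7
finger_force: 0.0
```

servo_tool:
  linear:
    - [0,0,0]
    - [0,0,0]
    - [0,0,0]
    - [0,0,0]
    - [0,0,0]
    - [0,0,0]
    - [0,0,0]
    - [0,0,0]
  spin: [0,0,0,0,0,0,0,0]
  hand: -1

```text
time: 17.4
tool_pos: [488.9, -282.0, 13.9]
tcp_rot: [-3.141, -0.0, 2.008]
contact_force: [-5.3, -2.0, 5.4]
grip_width: 53.2
finger_force: 30.0
```

servo_tool:
  linear:
    - [0,0,-0.03]
    - [0,0,-0.1]
    - [0,0,-0.15]
    - [0,0,-0.18]
    - [0,0,-0.2]
    - [0,0,-0.2]
    - [0,0,-0.1]
    - [0,0,0]
  spin: [0,0,0,0,0,0,0,0]

```text
time: 18.4
tool_pos: [490.2, -281.9, 206.9]
tcp_rot: [3.139, 0.003, 2.008]
contact_force: [-0.0, 0.6, -4.7]
grip_width: 53.1
finger_force: 30.0
```

Run:
```python
from h import *
o=monitor.get_obs(); p=o['tool_pos']; print(o['time'],p,np.degrees(o['tcp_rot']),o['contact_force'])
d=cap('wrist','w4'); s=cap('scene','s4')
u,v=proj(d,[p[0],p[1],p[2]+28]).astype(int); print(u,v)
a=cv2.resize(d['f'][180:405,170:470],(800,600),interpolation=cv2.INTER_CUBIC)
cv2.imwrite('pics/w4c.png',a)
```

```text
18.4 [ 490.19535214 -281.89568939  206.93721917] [1.79871184e+02 1.44789786e-01 1.15046556e+02] [-0.02014542  0.5685149  -4.70619549]
320 333
```

View pics/w4c.png

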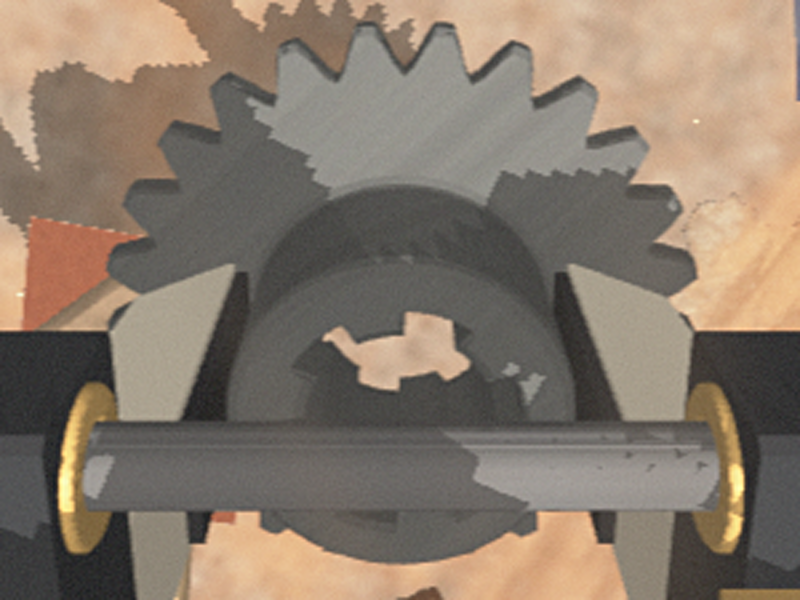

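The sprocket is gripped level with its hub between the pads (crop (228–573, 258–562)), and slots show at (310,355) and (430,320). I'll re-measure its centre and angle in the hand.

Run:
```python
from h import *
d=load('w4'); g=cv2.cvtColor(d['f'],cv2.COLOR_BGR2GRAY).astype(np.float32)
f=lambda u,v:(170+u*.375,180+v*.375)
p=np.array([490.2,-281.9,206.9]); yaw=np.radians(115.0); X=np.array([np.cos(yaw),np.sin(yaw)]); Y=np.array([X[1],-X[0]])
def fit(pts,z):
    pts=np.array([plane(d,*f(u,v),z)[:2] for u,v in pts]); A=np.c_[2*pts,np.ones(len(pts))]; x=np.linalg.lstsq(A,(pts**2).sum(1),rcond=None)[0]; c=x[:2]
    print('c',c.round(1),'r',np.sqrt(x[2]+c@c).round(2),'tool off',((c-p[:2])@X).round(1),((c-p[:2])@Y).round(1)); return c
c=fit([(400,562),(228,400),(573,400),(405,258),(262,320),(540,320),(310,535),(490,535)],235)
fit([(365,22),(445,25),(515,42),(293,42),(228,77),(590,82),(640,130),(168,125),(680,195),(130,185)],201)
Aa=np.arange(0,360,4)
for r in (15,16,17):
    P=np.array([proj(d,[c[0]+r*np.cos(np.radians(a)),c[1]+r*np.sin(np.radians(a)),235]) for a in Aa]).astype(np.float32)
    v=cv2.remap(g,P[:,0:1],P[:,1:2],cv2.INTER_LINEAR).ravel().astype(int); ok=P[:,1]<337
    print(r,[(int(a),int(b)) for a,b,k in zip(Aa,v,ok) if k])
```

```text
c [ 490.5 -283.3] r 26.11 tool off -1.4 -0.3
c [ 491.1 -283.5] r 54.22 tool off -1.8 0.2
15 [(24, 74), (28, 73), (32, 75), (36, 72), (40, 75), (44, 74), (48, 70), (52, 89), (56, 84), (60, 83), (64, 84), (68, 86), (72, 81), (76, 78), (80, 77), (84, 127), (88, 182), (92, 183), (96, 184), (100, 181), (104, 179), (108, 188), (112, 184), (116, 83), (120, 88), (124, 87), (128, 87), (132, 87), (136, 82), (140, 81), (144, 144), (148, 188), (152, 170), (156, 66), (160, 71), (164, 70), (168, 72), (172, 71), (176, 82), (180, 80), (184, 86), (188, 90), (192, 88), (196, 88), (200, 91), (204, 86)]
16 [(24, 73), (28, 75), (32, 71), (36, 74), (40, 73), (44, 74), (48, 72), (52, 92), (56, 93), (60, 95), (64, 94), (68, 95), (72, 94), (76, 90), (80, 83), (84, 66), (88, 167), (92, 185), (96, 181), (100, 171), (104, 172), (108, 190), (112, 172), (116, 80), (120, 94), (124, 94), (128, 89), (132, 92), (136, 94), (140, 96), (144, 139), (148, 172), (152, 169), (156, 63), (160, 72), (164, 71), (168, 70), (172, 73), (176, 83), (180, 84), (184, 92), (188, 90), (192, 91), (196, 92), (200, 91), (204, 90)]
17 [(24, 77), (28, 74), (32, 73), (36, 74), (40, 76), (44, 73), (48, 71), (52, 116), (56, 90), (60, 95), (64, 94), (68, 93), (72, 93), (76, 91), (80, 82), (84, 66), (88, 83), (92, 192), (96, 185), (100, 177), (104, 176), (108, 189), (112, 176), (116, 87), (120, 99), (124, 96), (128, 95), (132, 94), (136, 95), (140, 96), (144, 128), (148, 174), (152, 185), (156, 81), (160, 71), (164, 73), (168, 74), (172, 71), (176, 79), (180, 87), (184, 97), (188, 96), (192, 93), (196, 97), (200, 95), (204, 101)]
```

Run:
```python
from h import *
plan(558.3,22,206,93.4,8)
```

```text
t 18.5 [ 489.  -281.3  204.5] 115.0
[[0.153, 0.119, -0.001], [0.159, 0.112, -0.001], [0.164, 0.104, -0.001], [0.169, 0.097, -0.001], [0.173, 0.089, -0.001], [0.177, 0.08, -0.001], [0.181, 0.072, -0.001], [0.184, 0.063, -0.001]] [np.float64(0.03), np.float64(0.03), np.float64(0.03), np.float64(0.03), np.float64(0.03), np.float64(0.03), np.float64(0.03), np.float64(0.03)]
```

servo_tool:
  linear:
    - [0.153,0.119,0]
    - [0.159,0.112,0]
    - [0.164,0.104,0]
    - [0.169,0.097,0]
    - [0.173,0.089,0]
    - [0.177,0.08,0]
    - [0.181,0.072,0]
    - [0.184,0.063,0]
  spin: [0.03,0.03,0.03,0.03,0.03,0.03,0.03,0.03]

```text
time: 19.5
tool_pos: [557.9, 22.9, 203.8]
tcp_rot: [-3.139, -0.001, 1.629]
contact_force: [0.7, -0.2, -2.7]
grip_width: 53.5
finger_force: 30.0
```

servo_tool:
  linear:
    - [0,0,0]
    - [0,0,0]
    - [0,0,0]
    - [0,0,0]
    - [0,0,0]
    - [0,0,0]
    - [0,0,0]
    - [0,0,0]
  spin: [0,0,0,0,0,0,0,0]

```text
time: 20.5
tool_pos: [558.5, 21.5, 205.8]
tcp_rot: [3.141, -0.0, 1.631]
contact_force: [0.8, -0.6, -3.2]
grip_width: 53.5
finger_force: 30.0
```

Run:
```python
from h import *
o=monitor.get_obs(); print(o['time'],o['tool_pos'],np.degrees(o['tcp_rot']),o['contact_force'])
d=cap('wrist','w5')
for q in ([558.4,20.2,158],[558.4,20.2,235]): print(proj(d,q))
cv2.imwrite('pics/w5c.png',cv2.resize(d['f'][180:405,170:470],(800,600),interpolation=cv2.INTER_CUBIC))
```

```text
20.5 [558.4554905   21.46141642 205.76385119] [ 1.79989959e+02 -2.70232737e-03  9.34396791e+01] [ 0.78774913 -0.62494726 -3.21443534]
[320.56252384 263.83092071]
[320.63865395 337.3108421 ]
```

View pics/w5c.png

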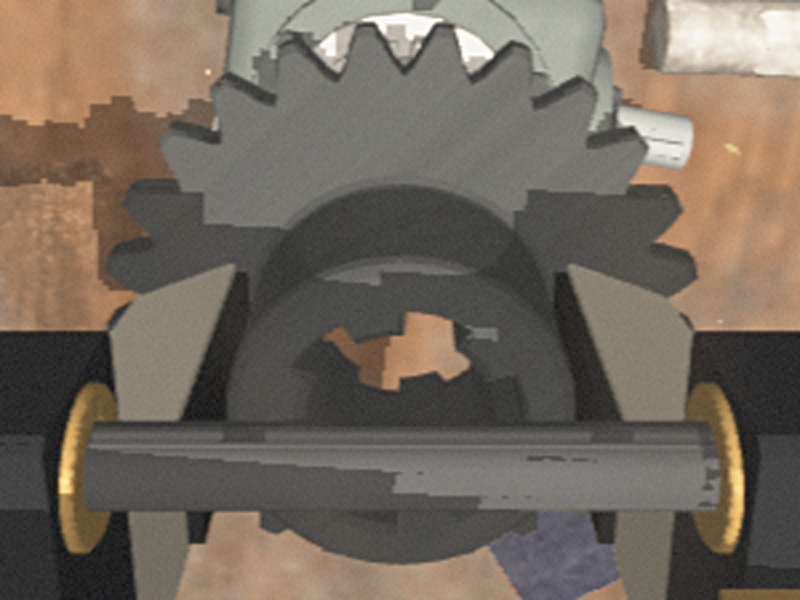

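The picture is the same as before in the hand frame, now over the gearbox. I'll recompute the centre with the settled pose.

Run:
```python
from h import *
d=load('w5'); f=lambda u,v:(170+u*.375,180+v*.375)
def fit(pts,z):
    pts=np.array([plane(d,*f(u,v),z)[:2] for u,v in pts]); A=np.c_[2*pts,np.ones(len(pts))]; x=np.linalg.lstsq(A,(pts**2).sum(1),rcond=None)[0]; c=x[:2]
    print('c',c.round(2),'r',np.sqrt(x[2]+c@c).round(2))
fit([(400,562),(228,400),(573,400),(405,258),(262,320),(540,320),(310,535),(490,535)],233.9)
fit([(365,22),(445,25),(515,42),(293,42),(228,77),(590,82),(640,130),(168,125),(680,195),(130,185)],199.9)
```

```text
c [558.24  19.93] r 26.08
c [558.66  19.53] r 54.23
```

servo_tool:
  linear:
    - [0,0,0.02]
    - [0,0,0.04]
    - [0,0,0.04]
    - [0,0,0.03]
    - [0,0,0.02]
    - [0,0,0.005]
    - [0,0,0]
    - [0,0,0]
  spin: [0,0,0,0,0,0,0,0]

```text
time: 21.55
tool_pos: [558.6, 21.4, 175.0]
tcp_rot: [3.141, 0.0, 1.631]
contact_force: [0.5, -0.1, -3.0]
grip_width: 53.3
finger_force: 30.0
```

servo_tool:
  linear:
    - [0.002,0,0.005]
    - [0,0,0.005]
    - [0,0,0.005]
    - [0,0,0.005]
    - [0,0,0.005]
    - [0,0,0.005]
    - [0,0,0]
    - [0,0,0]
  spin: [0,0,0,0,0,0,0,0]

```text
time: 22.55
tool_pos: [558.5, 21.8, 168.8]
tcp_rot: [3.141, -0.0, 1.631]
contact_force: [-0.8, 0.6, -2.5]
grip_width: 53.3
finger_force: 30.0
```

servo_tool:
  linear:
    - [0,0,0.005]
    - [0,0,0.005]
    - [0,0,0.005]
    - [0,0,0.005]
    - [0,0,0.005]
    - [0,0,0.005]
    - [0,0,0]
    - [0,0,0]
  spin: [0,0,0,0,0,0,0,0]

```text
time: 23.55
tool_pos: [558.4, 22.0, 162.7]
tcp_rot: [-3.142, -0.0, 1.631]
contact_force: [0.4, 1.4, -2.9]
grip_width: 53.7
finger_force: 30.0
```

servo_tool:
  linear:
    - [0,0,0.015]
    - [0,0,0.02]
    - [0,0,0.025]
    - [0,0,0.025]
    - [0,0,0.025]
    - [0,0,0.02]
    - [0,0,0.015]
    - [0,0,0]
  spin: [0,0,0,0,0,0,0,0]

```text
time: 24.55
tool_pos: [558.3, 22.2, 133.1]
tcp_rot: [-3.141, -0.001, 1.631]
contact_force: [-0.6, 6.1, -3.8]
grip_width: 53.2
finger_force: 30.0
```

servo_tool:
  linear:
    - [0.004,0,0]
    - [0,0,0.01]
    - [0,0,0.01]
    - [0,0,0.01]
    - [0,0,0.01]
    - [0,0,0.01]
    - [0,0,0.01]
    - [0,0,0]
  spin: [0,0,0,0,0,0,0,0]

```text
time: 25.55
tool_pos: [558.5, 22.4, 122.3]
tcp_rot: [3.141, 0.0, 1.631]
contact_force: [-4.1, -0.3, 6.4]
grip_width: 53.4
finger_force: 30.0
```

servo_tool:
  linear:
    - [0,-0.003,0.005]
    - [0,0,0.005]
    - [0,0,0.005]
    - [0,0,0.005]
    - [0,0,0]
    - [0,0,0]
    - [0,0,0]
    - [0,0,0]
  spin: [0,0,0,0,0,0,0,0]

```text
time: 26.55
tool_pos: [558.4, 22.4, 119.9]
tcp_rot: [3.139, 0.001, 1.631]
contact_force: [-4.2, -0.3, 15.2]
grip_width: 53.1
finger_force: 30.0
```

Run:
```python
from h import *
for i in range(1):
    o=monitor.get_obs(); print(o['time'],o['tool_pos'],o['contact_force'],o['moment'],o['grip_width'])
```

```text
26.55 [558.44777162  22.36312972 119.85695434] [-4.18585967 -0.28422595 15.16984183] [-0.10690142  1.21755299 -0.05699818] 53.12758356973823
```

servo_tool:
  linear:
    - [0,-0.002,0.005]
    - [0,0,0.002]
    - [0,0,0]
    - [0,0,0]
    - [0,0,0]
    - [0,0,0]
    - [0,0,0]
    - [0,0,0]
  spin: [0,0,0,0,0,0,0,0]

```text
time: 27.55
tool_pos: [558.4, 22.4, 119.8]
tcp_rot: [3.137, 0.001, 1.631]
contact_force: [-7.1, 0.2, 24.3]
grip_width: 53.4
finger_force: 30.0
```

Run:
```python
from h import *
o=monitor.get_obs(); print(o['time'],o['tool_pos'],o['contact_force'],o['moment'],o['grip_width'])
d=load('w5'); w=cap('wrist','w6'); s=cap('scene','s6'); t=cap('top','t6')
# hub/finger picture unchanged => no slip in the hand
a=cv2.cvtColor(d['f'],6)[200:262,240:400]; b=cv2.cvtColor(w['f'],6)[200:262,240:400]
E=lambda x:cv2.GaussianBlur(cv2.Canny(x,40,100),(0,0),1).astype(np.float32)
print('shift vs pick',cv2.phaseCorrelate(E(a),E(b)))
# cap standing: black blob in the top view where it was put
g=t['f'].max(2); u,v=proj(t,[707.5,-121.7,75]).astype(int); m=(g<60).astype(np.uint8)
k,l,st,c=cv2.connectedComponentsWithStats(m); i=l[v,u]; print((u,v),i,st[i],c[i], proj(t,[707.5,-121.7,37]), 'plain',[int(x) for x in cv2.absdiff(t['f'],load('top0')['f'])[225:285,142:202].mean((0,1))])
```

```text
27.55 [558.43436407  22.37563247 119.76984034] [-7.1197855   0.22706377 24.27968111] [-0.13816591  1.66796996 -0.04803357] 53.374530271667034
shift vs pick ((-0.3200498353622834, -0.05495821668132095), 0.6791999167762697)
(np.int64(373), np.int64(156)) 17 [355 147  30  33 765] [370.10849673 163.03006536] [370.84389757 160.77047014] plain [1, 1, 1]
```

```bash
python3 -c "
from h import *
print(workorder.close_job())"
```

```text
the job is handed in; nothing more can be done
None
```

The job is handed in at about 27.6 s: the larger cap stands open end down on bare worktop near (707, −122), and the splined sprocket is on the shaft splines against the collar's stop, still gripped and pressed down with about 24 N.

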